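Bleed the hydraulic unit with its guarded dead-man lever

TASK

Let the pressure out of the grey hydraulic unit on the bench: lift its lid by the black knob until it rests open on its stop, flip the yellow safety catch up and back so that it frees the bleed lever, then pull the lever's red knob towards the front of the unit as far as it goes. The lever springs back if let go, so finish while still holding it fully pulled, with the lid left open and the catch left flipped back; do not disturb the other things on the bench.

Things in the scene. Friction and masses are not known exactly. Their poses are not given: they have to be found in the camera images.
- unit: Grey steel unit, fixed to the bench, 180 mm deep (x), 240 wide (y), base 85 high, 151 with the lid shut. Origin: centre of its underside; x points to its back (hinge side, away from the robot, turned up to 0.25 rad), front is -x, z up. Panel inside 60 mm above the bench, walls 3 mm. In its frame: lever at y = -50 mm, catch at y = +9, gauge (68 across, 18 high) at x = 6, y = 78; its needle falls as the lever is pulled.
- lid (a joint): Lid hinge along the unit's back edge (parallel to its y): 0 shut, grows as the front edge rises, 1.75 rad on its stop (just past upright). The lid is a cover 180 x 240 mm, 65 mm deep, about 0.45 kg; let go below about 1.0 rad it falls shut, above about 1.25 rad it falls open on its stop.
- lid_hinge (a point): Middle of the lid's hinge axis: back edge of the unit, 86 mm above the bench.
- lid_knob (a point): Centre of the black ball knob (28 mm across) standing on a 12 mm stem on top of the lid, in the middle, 20 mm behind its front edge; shut, it is 26 mm above the lid's top, 177 mm above the bench. It moves in an arc of 184 mm radius about lid_hinge; gripped from above on its left and right sides it turns between the fingers as the lid swings, so they may stay upright.
- catch (a joint): Hinge of the safety catch (axis parallel to the unit's y): 0 engaged, grows as its front end rises and swings over to the back, 1.45 rad on its back stop. Small friction: let go below about 1.0 rad it falls back to 0, above about 1.25 it lies back. At 0 its toe stands 2 mm in front of a pin on the lever's side and blocks the lever; from about 0.4 rad on the pin is free.
- catch_hinge (a point): Middle of the catch's hinge axis, 84 mm above the bench, on the panel behind the catch's tab.
- catch_tab (a point): Grip point in the catch's yellow upright tab, 10 mm thick (unit's y), 22 mm front to back, top 10 mm above this point; engaged, the point is 124 mm above the bench, 42 mm in front of and 40 mm above catch_hinge. Free for fingers down to 102 mm above the bench: 40 mm to its right (up to the lever knob) and 30 mm to its left.
- lever (a joint): Hinge of the bleed lever (axis parallel to the unit's y): 0 at rest (leaning 0.2 rad to the back), grows as its knob is pulled to the unit's front, 0.75 rad at the end of its travel. A spring returns it: about 3 N at the knob to start, 7 N at the end.
- lever_hinge (a point): Lever's hinge axis, 58 mm above the bench, at the panel.
- lever_knob (a point): Centre of the red ball knob (26 mm across) on top of the lever's 10 mm shaft, 66 mm from lever_hinge; at rest 123 mm above the bench, at the end of travel 114 mm. A pin on the shaft's left side (8 mm thick, 32 mm long) lies 31 mm below the ball's centre.
- piston: Bystander to leave alone: bare light-metal engine piston, 85x82x52 mm; origin at the centre of its underside.
- grease_tin: Bystander to leave alone: plain tin, 66 mm across, 46 mm high; origin at the centre of its underside.
- ratchet: Bystander to leave alone: steel ratchet handle, 214x107x27 mm; origin at the centre of its underside.
- feeler_gauge: Bystander to leave alone: folded feeler gauge, 88x67x10 mm; origin at the centre of its underside.
- marker: Bystander to leave alone: black marker pen, 46x131x17 mm; origin at the centre of its underside.

How it is judged:
By the outcome, as a careful person would: the job done as asked, in the order asked, and still so for the second after the job is handed in, while the arm keeps its last pose, push and grip.
It also fails if it takes over 64 s, if anything falls off the work surface, if the arm or the gripper's body presses on something with over 40 N, if the wrist force passes 120 N, or if a joint passes its speed limit or range.

ROBOT

A 7-joint arm with a two-finger parallel gripper is mounted at the origin on a cart in front of the work surface, level with it; the furniture and walls round the work are solid. World frame = base frame: x ahead of the robot, y to its left, z up, the work surface at z = 0. Lengths are in m, angles in rad, forces in N, time in s.
With the tool pointing down it reaches from about 0.4 to 0.875 m from the base axis. Payload 6.5 kg.
Tool frame: the origin (TCP) lies on the centre line of the jaws, within the pads' length; the fingertips stand 22 mm ahead of it and the grasp point (between the pads) lies 3 mm ahead of it; z points along the fingers, y is the line along which they close (so a half turn about z gives the same grasp; the last joint's range is limited). The gripper opens to 85 mm and grips with 20 to 120 N. Pads are 22 mm wide; open, the fingers measure 114 mm over their backs; the gripper's body (76 mm by 85 mm) begins 54 mm behind the grasp point. The pads swing forward as they close: fully open they stand 13 mm farther back than shut.
Start: joints at [-0.066, 0.536, -0.004, 1.538, 0.003, 1.067, -0.071], TCP at [0.65, 0, 0.253] pointing down, gripper open.
Joint ranges: [-2.7, 2.7], [-0.37, 2.16], [-1.27, 1.26], [0.24, 2.4], [-1.31, 4.45], [0.19, 1.91], [-2.76, 2.76]. Speed limits (rad/s): [2.39, 2.39, 3.14, 3.14, 3.14, 3.14, 3.14].

INTERFACE

Orientations are given as a rotation vector (axis times angle).
In Python, from station import sense, camera, finish_job gives the robot as it stands.
- The arm moves only by the tool jog_arm, never from a script. Its argument "commands" is a list of rows, each a list of 5 numbers: the shift along the tool's x, y, z in m, then the turn about the tool's z in rad, then the opening, from 0 (shut) to 1 (fully open). A call has 1 to 8 rows; each row is the pose to reach, as a shift and turn from the pose commanded when the call began, along the tool's axes at that moment; what a row does not reach only later rows make up. A row lasts 1/12 s, in which the tool goes at most 41.7 mm and 7.16 degrees, less where a joint would pass 70% of its speed; a pose out of reach is approached as far as the arm can. A call with a gripper value outside its range is refused whole. The fingers move at their own pace and stop on an object; "newtons" is the grip in N (left out, the last holds). Time passes only in rows, so rows that repeat a pose let the fingers close. It gives the time, the measured TCP pose, the force, the opening and the grip force at its end, in the units of the state.
- sense(): the state, without advancing time (a new reading comes with each control period).
- camera(name): name is "side" or "top"; returns a dict with "color" (480x640x3 uint8, red, green, blue), "K" (3x3 intrinsics, pixels), "extrinsics" (4x4, takes a point from world to camera coordinates). Camera axes: x right, y down, z forward; pixel columns grow to the right and rows downward; lengths in m; the calibration is good to about 2 mm. A picture is of the moment at which its call begins. There is no depth.
- finish_job(): hands the job in; it is judged then, once.
The state is a dict: "time_s": time; "joint_positions": joint angles; "joint_velocities": joint speeds; "effort": joint torques, N m; "eef_pos": TCP position; "orientation": TCP orientation; "contact_force": force on the tool from outside, world axes, zero at the start; "wrist_torque": the same for the moment, N m; "grip_width": opening from 0.0 (shut) to 1.0 (fully open); "grasp_force": force on a finger pad.
Only numpy, scipy, OpenCV 4.12 (cv2) and the standard library are available. Lean on these libraries where they do the work, as an engineer would, in place of code of your own. Each camera call takes 0.05 s, during which the arm holds its last target. There are 200 camera calls.

## Working session

There is one attempt and no reset: what is moved stays moved. The work goes in short steps, Python scripts to look and compute and a tool call to move; the robot and the scene stay as the last step left them, time stands still between calls to the robot, and variables do not carry over. Pictures are saved under pics/ and viewed, at most 10 in all, crops included, and the job is handed in when it is done.

Besides the shell and the picture viewer there is one more tool, called after ">>>" as name([rows], argument=value, ...), one row to a line, values as JSON. jog_arm: Moves the arm, as the interface text tells. Its arguments: {"type":"object","properties":{"commands":{"type":"array","items":{"type":"array","items":{"type":"number"}}},"newtons":{"type":"number"}},"required":["commands"]}

```bash
mkdir -p pics; cat > h.py <<'E'
import numpy as np, cv2
from station import sense, camera, finish_job
def snap(n,f=None):
    c=camera(n)
    if f: cv2.imwrite('pics/'+f,c['color'][:,:,::-1])
    return c
def ray(c,u,v):
    R=c['extrinsics'][:3,:3];t=c['extrinsics'][:3,3]
    d=R.T@np.linalg.solve(c['K'],[u,v,1.]);return -R.T@t,d/np.linalg.norm(d)
def plane(c,u,v,z):
    o,d=ray(c,u,v);return o+d*(z-o[2])/d[2]
def proj(c,p):
    q=c['K']@(c['extrinsics'][:3,:3]@np.array(p)+c['extrinsics'][:3,3]);return q[:2]/q[2]
def tri(a,pa,b,pb):
    o1,d1=ray(a,*pa);o2,d2=ray(b,*pb)
    s=np.linalg.lstsq(np.c_[d1,-d2],o2-o1,rcond=None)[0]
    p,q=o1+d1*s[0],o2+d2*s[1];return (p+q)/2,np.linalg.norm(p-q)
E
python3 - <<'E'
from h import *
for n in('top','side'):
    c=snap(n,n+'1.png');print(n,ray(c,320,240),c['K'][0,0])
s=sense();print(s['time_s'],s['orientation'],s['eef_pos'])
E
```

```text
top (array([0.25833843, 0.11177351, 1.30211629]), array([ 0.23652865, -0.01712497, -0.97147359])) 541.0824524802576
side (array([ 0.31421422, -0.85306693,  0.94466949]), array([ 0.17021049,  0.7292436 , -0.66274593])) 484.4375804200918
0.1 [-2.22063999e+00 -2.22079850e+00  1.89674005e-03] [ 6.49472467e-01 -6.28595694e-07  2.52491046e-01]
```

View pics/top1.png

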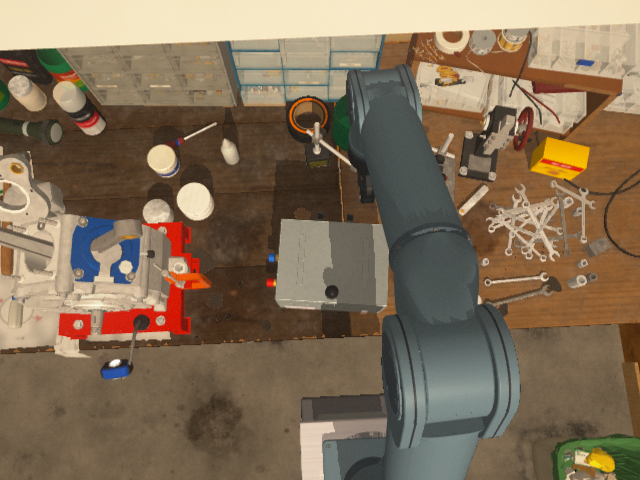

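View pics/side1.png

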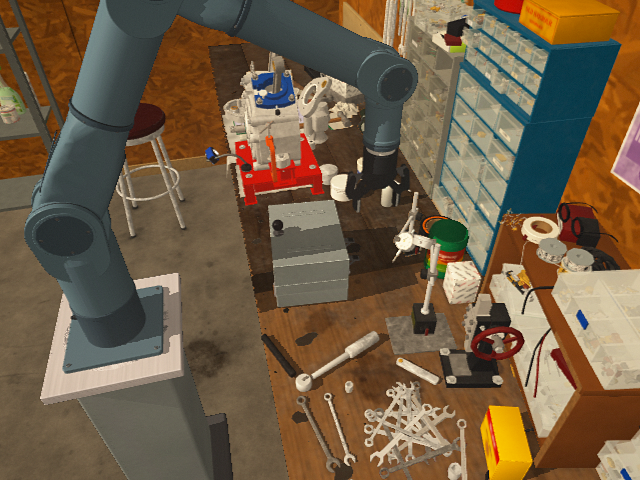

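The top view shows the unit's lid around (332,265), with the black knob at (332,292). In the side view the knob is at (278,226). Next I'll measure the knob and the lid outline.

```bash
python3 - <<'E'
from h import *
a=snap('top');b=snap('side');P=[]
for c,(u,v) in((a,(332,292)),(b,(278,226))):
    w=c['color'][v-14:v+15,u-14:u+15].max(2)<50
    n,l,st,ce=cv2.connectedComponentsWithStats(w.astype(np.uint8))
    i=1+np.argmax(st[1:,4]);P.append(ce[i]+[u-14,v-14]);print(P[-1],st[i])
print('knob',tri(a,P[0],b,P[1]),plane(a,*P[0],.177),plane(b,*P[1],.177))
# lid top outline in top view: grey, low saturation
g=a['color'].astype(int);hsv=cv2.cvtColor(a['color'],cv2.COLOR_RGB2HSV)
m=((hsv[...,1]<30)&(hsv[...,2]>85)&(hsv[...,2]<190)).astype(np.uint8);m[:, :262]=0;m[:,392:]=0;m[:205]=0;m[325:]=0
cs=max(cv2.findContours(m,0,2)[0],key=cv2.contourArea)
r=cv2.approxPolyDP(cv2.convexHull(cs),4,True)[:,0]
for p in r: print(p,plane(a,*p,.151).round(3),plane(a,*p,0).round(3))
z=a['color'][200:330,260:400,::-1];cv2.imwrite('pics/crop.png',np.hstack([cv2.resize(z,None,fx=4,fy=4)]))
z=b['color'][180:320,240:380,::-1];cv2.imwrite('pics/crop2.png',cv2.resize(z,None,fx=4,fy=4))
E
```

```text
[331.40594059 290.87128713] [  8   8  12  12 101]
[277.7375 225.    ] [ 9  8 10 11 80]
knob (array([0.42252301, 0.07344036, 0.17609021]), np.float64(0.0015952930641507715)) [0.42158501 0.07347324 0.177     ] [0.42319948 0.07248346 0.177     ]
[303 260] [0.496 0.131 0.151] [0.527 0.133 0.   ]
```

View pics/crop.png

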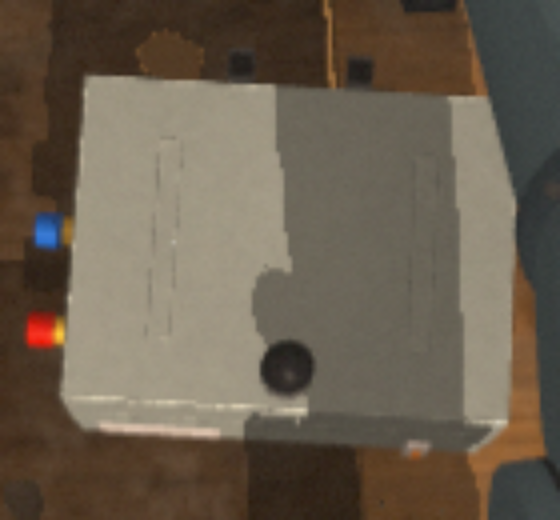

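The crop shows the lid's back edge running from (85,77) to (490,97) and its front edge from (64,397) to (500,420), in crop pixels at ×4 with offset (260,200). From these I'll get the yaw.

```bash
cat >> h.py <<'E'
KN=np.array([.4225,.0732])
E
python3 - <<'E'
from h import *
a=snap('top')
f=lambda u,v:plane(a,260+u/4,200+v/4,.151)
p=[f(85,77),f(455,95),f(64,397),f(490,420)]
for q in p: print(q.round(4))
for i,j in((0,1),(2,3)):
    d=p[i]-p[j];print('yaw',np.arctan2(-d[0],d[1]),np.linalg.norm(d))
d=p[0]-p[2];print('yaw side',np.arctan2(d[1],d[0]),np.linalg.norm(d))
s=sense();from scipy.spatial.transform import Rotation as R
print(R.from_rotvec(s['orientation']).as_matrix().round(4))
E
```

```text
[0.5898 0.1747 0.151 ]
[ 0.5698 -0.0287  0.151 ]
[0.413  0.1917 0.151 ]
[ 0.3899 -0.0345  0.151 ]
yaw -0.09832952325076706 0.20438460676708137
yaw -0.1021243661481061 0.22744394326260894
yaw side -0.09627590619208362 0.17761506842067828
[[-0.e+00  1.e+00 -8.e-04]
 [ 1.e+00  0.e+00 -0.e+00]
 [-0.e+00 -8.e-04 -1.e+00]]
```

>>> jog_arm([
  [0.073,-0.227,0,-1.471,0.7],
  [0.073,-0.227,0,-1.471,0.7],
  [0.073,-0.227,0,-1.471,0.7],
  [0.073,-0.227,0,-1.471,0.7],
  [0.073,-0.227,0,-1.471,0.7],
  [0.073,-0.227,0,-1.471,0.7],
  [0.073,-0.227,0,-1.471,0.7],
  [0.073,-0.227,0,-1.471,0.7],
])

```text
time_s: 0.92
eef_pos: [0.4213, 0.0735, 0.2535]
orientation: [0.872, 3.018, -0.001]
contact_force: [0.0, 0.4, 1.0]
grip_width: 0.702
grasp_force: 0.0
```

>>> jog_arm([
  [0,0,0,-0.463,0.7],
  [0,0,0,-0.463,0.7],
  [0,0,0,-0.463,0.7],
  [0,0,0,-0.463,0.7],
  [0,0,0.03,-0.463,0.7],
  [0,0,0.05,-0.463,0.7],
  [0,0,0.05,-0.463,0.7],
  [0,0,0.05,-0.463,0.7],
])

```text
time_s: 1.58
eef_pos: [0.4224, 0.0729, 0.203]
orientation: [-0.169, -3.135, 0.001]
contact_force: [0.2, 0.0, 0.2]
grip_width: 0.701
grasp_force: 0.0
```

```bash
python3 - <<'E'
from h import *
s=sense();print(s['eef_pos'],s['orientation'],s['contact_force'])
b=snap('side');z=b['color'][120:300,200:440,::-1];cv2.imwrite('pics/s2.png',cv2.resize(z,None,fx=3,fy=3))
E
```

```text
[0.4223631  0.07285959 0.20299924] [-1.68907579e-01 -3.13490507e+00  7.40436384e-04] [0.15287393 0.0335069  0.20555791]
```

View pics/s2.png

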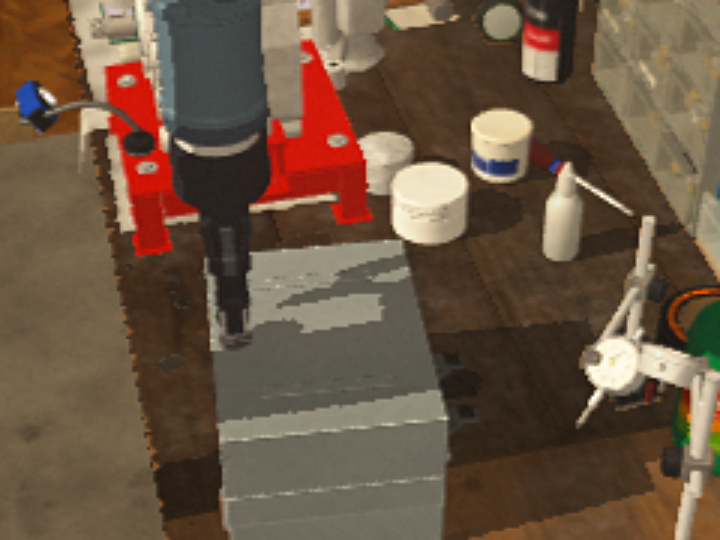

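The side view shows the fingers straddling the knob, with the tip near (235,335) in the crop, and aligned with the unit. I'll descend and grip.

>>> jog_arm([
  [0,0,0.01,0,0.7],
  [0,0,0.021,0,0.7],
  [0,0,0.021,0,0.2],
  [0,0,0.021,0,0.0],
  [0,0,0.021,0,0.0],
  [0,0,0.021,0,0.0],
  [0,0,0.021,0,0.0],
  [0,0,0.021,0,0.0],
], newtons=40)

```text
time_s: 2.3
eef_pos: [0.4235, 0.0743, 0.1831]
orientation: [0.168, 3.136, 0.002]
contact_force: [-1.7, 5.2, 4.5]
grip_width: 0.302
grasp_force: 39.2
```

>>> jog_arm([
  [-0.005,0.001,-0.008,0,0],
  [-0.013,0.001,-0.02,0,0],
  [-0.024,0.001,-0.033,0,0],
  [-0.037,0.001,-0.046,0,0],
  [-0.051,0.001,-0.057,0,0],
  [-0.066,0.001,-0.067,0,0],
  [-0.083,0.001,-0.076,0,0],
  [-0.1,0.001,-0.083,0,0],
])

```text
time_s: 2.97
eef_pos: [0.5228, 0.0635, 0.2661]
orientation: [-0.169, -3.136, -0.001]
contact_force: [2.0, 4.2, -8.0]
grip_width: 0.297
grasp_force: 39.8
```

>>> jog_arm([
  [-0.018,0,-0.005,0,0],
  [-0.036,0,-0.009,0,0],
  [-0.054,0,-0.01,0,0],
  [-0.072,0,-0.01,0,0],
  [-0.091,0,-0.008,0,0],
  [-0.109,0,-0.004,0,0],
  [-0.126,0,0.002,0,0],
  [-0.143,0,0.009,0,0],
])

```text
time_s: 3.63
eef_pos: [0.6664, 0.0469, 0.2576]
orientation: [0.17, 3.135, -0.001]
contact_force: [0.6, -0.5, -0.8]
grip_width: 0.006
grasp_force: 0.0
```

```bash
python3 - <<'E'
from h import *
s=sense();print(s['eef_pos'],s['orientation'],s['contact_force'],s['joint_positions'])
snap('top','t3.png')
E
```

```text
[0.66638655 0.04691159 0.25757468] [ 1.70101547e-01  3.13472371e+00 -1.17781011e-03] [ 0.60452175 -0.49380831 -0.80677747] [ 0.01272214  0.57489448 -0.22737796  1.47210754  0.1387983   1.1082581
  1.2212956 ]
```

View pics/t3.png

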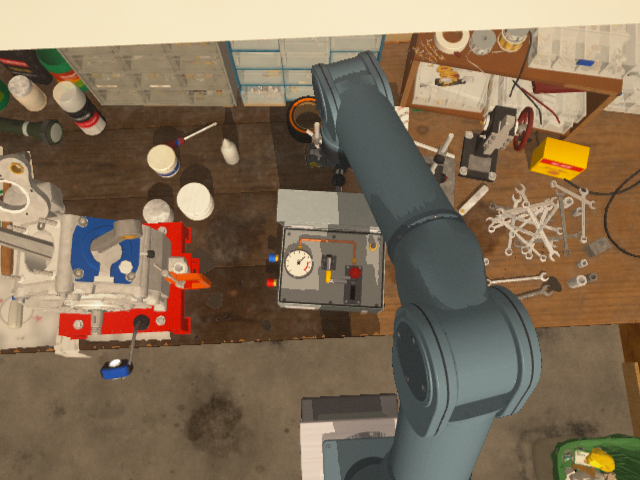

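The top view shows the unit open. The gauge is at (298,261), the yellow catch near (328,268) and the red lever knob at (355,272). The lid is upright near row 190, but the fingers have slipped off its knob, so I'll check the side view.

```bash
python3 - <<'E'
from h import *
b=snap('side');z=b['color'][120:300,220:460,::-1];cv2.imwrite('pics/s4.png',cv2.resize(z,None,fx=3,fy=3))
X=np.array([np.cos(-.1),np.sin(-.1),0]);H=np.array([.4225,.073,0])+.16*X
for th in(1.0,1.25,1.5,1.75):
    p=H-X*.184*np.cos(.517+th)+[0,0,.086+.184*np.sin(.517+th)]
    print(th,(3*(proj(b,p)-[220,120])).round(), proj(snap('top'),p).round())
E
```

```text
1.0 [353. 207.] [336. 209.]
1.25 [409. 205.] [337. 188.]
1.5 [461. 215.] [338. 170.]
1.75 [505. 235.] [338. 157.]
```

View pics/s4.png

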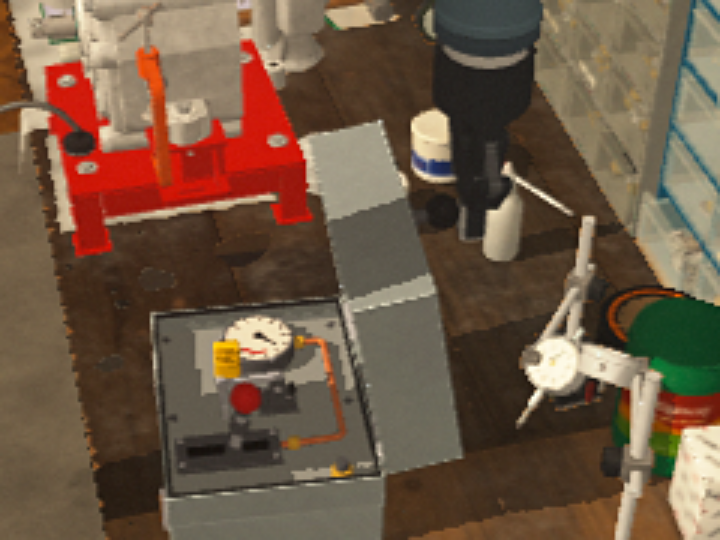

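The side view shows the lid at about 1.37 rad, with its knob at (440,210). The closed fingers are just behind the knob at (470,220). That is past the 1.25 rad tipping point, so raising the fingers should let the lid settle on its stop.

>>> jog_arm([
  [0,0,-0.02,0,0],
  [0,0,-0.04,0,0],
  [0,0,-0.07,0,0],
  [0,0,-0.1,0,0],
  [0,0,-0.1,0,0],
  [0,0,-0.1,0,0],
  [0,0,-0.1,0,0],
  [0,0,-0.1,0,0],
])

```text
time_s: 4.6
eef_pos: [0.6637, 0.0478, 0.3551]
orientation: [-0.169, -3.135, 0.001]
contact_force: [0.2, -0.1, -0.5]
grip_width: -0.002
grasp_force: 0.0
```

```bash
python3 - <<'E'
from h import *
s=sense();print(s['eef_pos'],s['contact_force'])
a=snap('top');b=snap('side');z=b['color'][120:300,220:460,::-1];z1=a['color'][150:330,250:410,::-1]
cv2.imwrite('pics/s5.png',cv2.resize(np.hstack([z,z1]),None,fx=2,fy=2,interpolation=cv2.INTER_CUBIC))
P=[]
for lo,hi in(((0,170,70),(8,255,255)),((20,150,100),(32,255,255))):
    q=[]
    for c,(x0,x1,y0,y1) in((a,(285,375,235,305)),(b,(270,345,220,285))):
        m=cv2.inRange(cv2.cvtColor(c['color'],cv2.COLOR_RGB2HSV),lo,hi)[y0:y1,x0:x1]
        n,l,st,ce=cv2.connectedComponentsWithStats(m)
        for i in range(1,n):
            if st[i,4]>12: print(ce[i]+[x0,y0],st[i]+[x0,y0,0,0,0])
        i=1+np.argmax(st[1:,4]);q.append(ce[i]+[x0,y0])
    print('TRI',tri(a,q[0],b,q[1]))
E
```

```text
[0.66365117 0.04777139 0.35510693] [ 0.16146306 -0.10055243 -0.50866828]
[354.80612245 272.19387755] [350 267  11  11  98]
[301.45   252.2375] [297 248  10  10  80]
TRI (array([0.469037  , 0.01767723, 0.12323537]), np.float64(0.001131131294762663))
[327.8 275.7] [326 271   5  11  50]
[294.89795918 239.13265306] [291 233   9  13  98]
TRI (array([0.46473591, 0.07758655, 0.11665239]), np.float64(0.00022540824522586681))
```

View pics/s5.png

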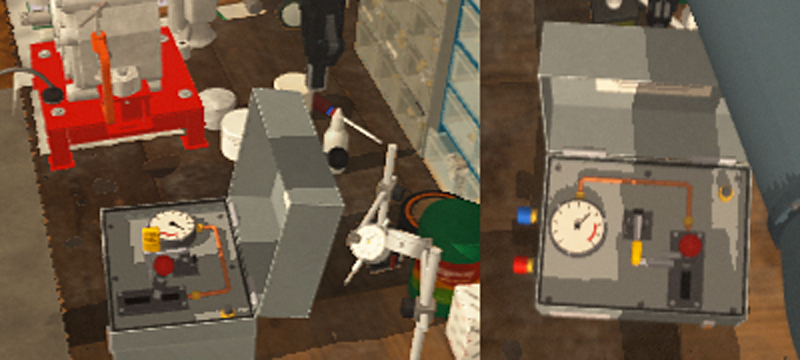

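The lid is now on its stop: its knob is at the predicted 1.75 rad pixel. The red lever knob measures (0.469, 0.018, 0.123), which gives unit y = −50 mm as specified. The yellow tab is at about (0.463, 0.078), which gives unit y = +9 mm. Next I'll go to the tab.

>>> jog_arm([
  [0.2,0.008,0,0,0.28],
  [0.2,0.008,0,0,0.28],
  [0.2,0.008,0,0,0.28],
  [0.2,0.008,0,0,0.28],
  [0.2,0.008,0,0,0.28],
  [0.2,0.008,0.04,0,0.28],
  [0.2,0.008,0.08,0,0.28],
  [0.2,0.008,0.12,0,0.28],
])

```text
time_s: 5.37
eef_pos: [0.4663, 0.0773, 0.2356]
orientation: [0.168, 3.135, 0.0]
contact_force: [1.0, -0.5, -1.0]
grip_width: 0.276
grasp_force: 0.0
```

>>> jog_arm([
  [0,0,0.03,0,0.28],
  [0,0,0.06,0,0.28],
  [0,0,0.06,0,0.28],
  [0,0,0.06,0,0.28],
])

```text
time_s: 5.7
eef_pos: [0.4655, 0.0771, 0.1754]
orientation: [-0.169, -3.133, 0.001]
contact_force: [0.4, 0.3, 0.2]
grip_width: 0.279
grasp_force: 0.0
```

```bash
python3 - <<'E'
from h import *
s=sense();print(s['eef_pos'],s['orientation'],s['contact_force'],s['grip_width'])
a=snap('top');b=snap('side');z=b['color'][170:310,240:380,::-1];z1=a['color'][190:330,260:400,::-1]
cv2.imwrite('pics/s6.png',cv2.resize(np.hstack([z,z1]),None,fx=2.8,fy=2.8,interpolation=cv2.INTER_CUBIC))
E
```

```text
[0.46546065 0.07713879 0.17542018] [-1.68587747e-01 -3.13316808e+00  1.24012617e-03] [0.39446475 0.29100709 0.16308551] 0.2792190102368958
```

View pics/s6.png

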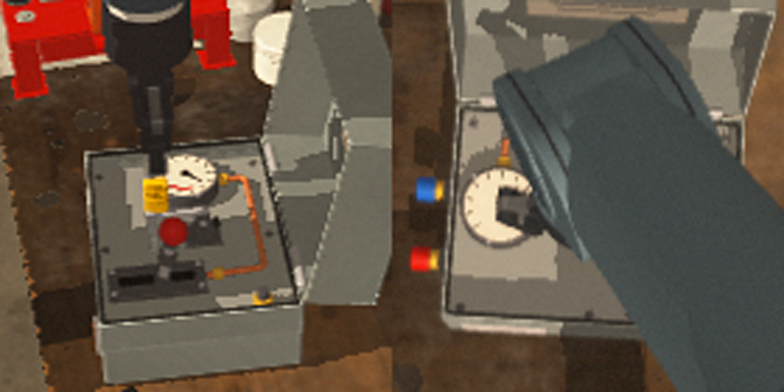

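The side crop shows the fingers at (158,170), directly over the yellow tab at (155,195). I'll descend and close.

>>> jog_arm([
  [0.002,0,0.02,0,0.28],
  [0.002,0,0.035,0,0.28],
  [0.002,0,0.046,0,0.28],
  [0.002,0,0.046,0,0.28],
  [0.002,0,0.046,0,0],
  [0.002,0,0.046,0,0],
  [0.002,0,0.046,0,0],
  [0.002,0,0.046,0,0],
], newtons=40)

```text
time_s: 6.47
eef_pos: [0.4658, 0.0786, 0.1318]
orientation: [0.168, 3.134, 0.002]
contact_force: [-1.7, 4.9, 7.9]
grip_width: 0.107
grasp_force: 45.3
```

>>> jog_arm([
  [-0.006,0.001,-0.006,0,0],
  [-0.014,0.001,-0.0105,0,0],
  [-0.022,0.001,-0.014,0,0],
  [-0.031,0.001,-0.016,0,0],
  [-0.04,0.001,-0.017,0,0],
  [-0.049,0.001,-0.017,0,0],
  [-0.058,0.001,-0.015,0,0],
  [-0.066,0.001,-0.012,0,0],
])

```text
time_s: 7.13
eef_pos: [0.5303, 0.0718, 0.1435]
orientation: [-0.169, -3.135, 0.0]
contact_force: [-5.6, 3.1, 8.1]
grip_width: 0.108
grasp_force: 45.5
```

>>> jog_arm([
  [-0.004,0,0.002,0,0],
  [-0.008,0,0.004,0,0],
  [-0.011,0,0.006,0,0],
  [-0.013,0,0.007,0,0],
  [-0.013,0,0.007,0,0],
])

```text
time_s: 7.55
eef_pos: [0.5439, 0.0703, 0.1363]
orientation: [-0.169, -3.137, -0.0]
contact_force: [-3.5, 2.4, 4.6]
grip_width: 0.107
grasp_force: 46.9
```

>>> jog_arm([
  [0,0,0,0,0.28],
  [0,0,0,0,0.28],
  [0,0,0,0,0.28],
  [0,0,-0.03,0,0.28],
  [0,0,-0.06,0,0.28],
  [0,0,-0.08,0,0.28],
  [0,0,-0.08,0,0.28],
  [0,0,-0.08,0,0.28],
])

```text
time_s: 8.22
eef_pos: [0.5443, 0.0696, 0.2165]
orientation: [0.17, 3.134, 0.0]
contact_force: [0.1, -0.2, -0.1]
grip_width: 0.276
grasp_force: 0.0
```

```bash
python3 - <<'E'
from h import *
s=sense();print(s['eef_pos'],s['orientation'],s['contact_force'],s['grip_width'])
a=snap('top');b=snap('side');z=b['color'][170:310,240:380,::-1];z1=a['color'][190:330,260:400,::-1]
cv2.imwrite('pics/s7.png',cv2.resize(np.hstack([z,z1]),None,fx=2.8,fy=2.8,interpolation=cv2.INTER_CUBIC))
E
```

```text
[0.54431878 0.06963106 0.21645267] [1.70074384e-01 3.13415204e+00 3.48423989e-05] [ 0.07753408 -0.21683447 -0.07527982] 0.27624546192127175
```

View pics/s7.png

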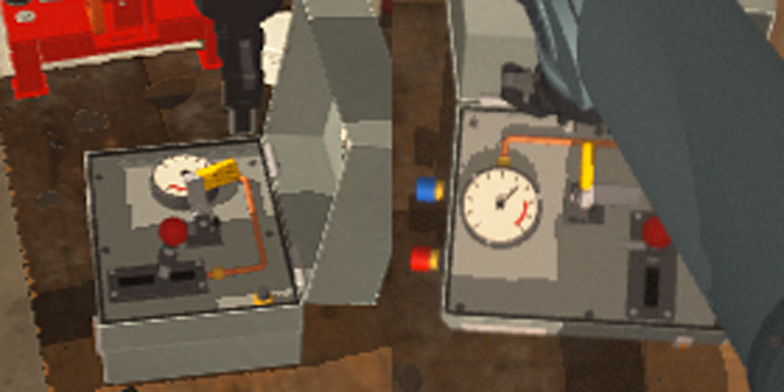

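The catch now lies back, with its yellow tab at (215,175) in the side crop, and the lever knob at (173,232) is free. Next I'll go to the red knob.

>>> jog_arm([
  [0.069,-0.059,0,0,0.53],
  [0.069,-0.059,0,0,0.53],
  [0.069,-0.059,0,0,0.53],
  [0.069,-0.059,0,0,0.53],
  [0.069,-0.059,0.025,0,0.53],
  [0.069,-0.059,0.05,0,0.53],
  [0.069,-0.059,0.05,0,0.53],
  [0.069,-0.059,0.05,0,0.53],
])

```text
time_s: 8.98
eef_pos: [0.4679, 0.0193, 0.1643]
orientation: [-0.168, -3.134, -0.0]
contact_force: [0.2, -0.6, 0.5]
grip_width: 0.535
grasp_force: 0.0
```

```bash
python3 - <<'E'
from h import *
s=sense();print(s['eef_pos'],s['orientation'],s['contact_force'],s['grip_width'])
a=snap('top');b=snap('side');z=b['color'][170:310,240:380,::-1];z1=a['color'][190:330,260:400,::-1]
cv2.imwrite('pics/s8.png',cv2.resize(np.hstack([z,z1]),None,fx=2.8,fy=2.8,interpolation=cv2.INTER_CUBIC))
E
```

```text
[0.4678957  0.01934438 0.16425496] [-1.67639692e-01 -3.13374851e+00 -8.41218446e-05] [ 0.23572687 -0.62888737  0.47593759] 0.5351764566006051
```

View pics/s8.png

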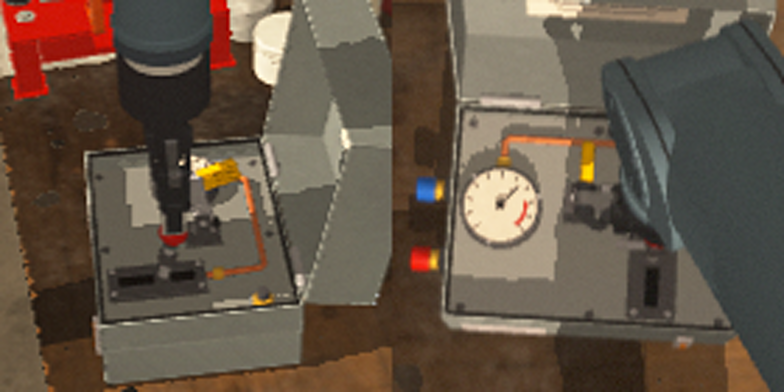

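The fingers straddle the red knob, with the near finger at (173,225) in the side crop. I'll descend and grip.

>>> jog_arm([
  [-0.001,0,0.02,0,0.53],
  [-0.001,0,0.039,0,0.53],
  [-0.001,0,0.039,0,0.53],
  [-0.001,0,0.039,0,0],
  [-0.001,0,0.039,0,0],
  [-0.001,0,0.039,0,0],
  [-0.001,0,0.039,0,0],
  [-0.001,0,0.039,0,0],
], newtons=60)

```text
time_s: 9.75
eef_pos: [0.4703, 0.019, 0.1277]
orientation: [0.169, 3.135, 0.001]
contact_force: [-1.8, 0.5, 7.6]
grip_width: 0.271
grasp_force: 58.6
```

>>> jog_arm([
  [0.006,0,-0.002,0,0],
  [0.013,0,-0.002,0,0],
  [0.02,0,-0.002,0,0],
  [0.026,0,-0.001,0,0],
  [0.032,0,0.001,0,0],
  [0.038,0,0.003,0,0],
  [0.043,0,0.005,0,0],
  [0.047,0,0.007,0,0],
])

```text
time_s: 10.42
eef_pos: [0.4214, 0.0237, 0.119]
orientation: [-0.169, -3.136, 0.001]
contact_force: [0.2, 0.3, -0.2]
grip_width: -0.0
grasp_force: 0.0
```

>>> jog_arm([
  [0.002,0,0.001,0,0],
  [0.004,0,0.001,0,0],
  [0.004,0,0.001,0,0],
  [0.004,0,0.001,0,0],
])

```text
time_s: 10.75
eef_pos: [0.4188, 0.0242, 0.1183]
orientation: [0.169, 3.137, 0.0]
contact_force: [-0.4, 0.4, 0.0]
grip_width: -0.002
grasp_force: 0.0
```

```bash
python3 - <<'E'
from h import *
s=sense();print(s['eef_pos'],s['orientation'],s['contact_force'],s['grip_width'],s['grasp_force'])
a=snap('top');b=snap('side');z=b['color'][170:310,240:380,::-1];z1=a['color'][190:330,260:400,::-1]
cv2.imwrite('pics/s9.png',cv2.resize(np.hstack([z,z1]),None,fx=2.8,fy=2.8,interpolation=cv2.INTER_CUBIC))
E
```

```text
[0.41883627 0.024202   0.11830518] [1.69086939e-01 3.13692643e+00 2.67679484e-05] [-0.36999702  0.39197706  0.04236027] -0.002326500906722714 0.0
```

View pics/s9.png

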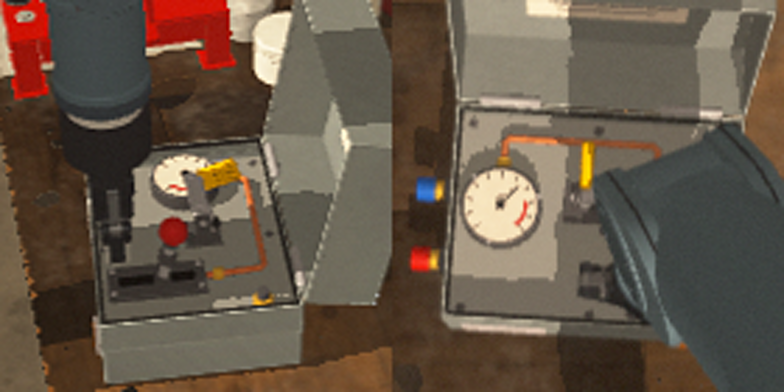

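The top and side views show that the fingers slipped off and the lever sprang back, with the red knob at (173,232). I'll grip again, lower and harder, and pull in smaller checked steps.

>>> jog_arm([
  [0,0,-0.035,0,0.1],
  [0,0,-0.065,0,0.53],
  [-0.025,0,-0.065,0,0.53],
  [-0.051,0,-0.065,0,0.53],
  [-0.051,0,-0.065,0,0.53],
  [-0.051,0,-0.035,0,0.53],
  [-0.051,0,-0.005,0,0.53],
  [-0.051,0,0.004,0,0.53],
])

```text
time_s: 11.52
eef_pos: [0.4691, 0.0192, 0.1132]
orientation: [-0.17, -3.136, -0.001]
contact_force: [-22.7, -2.5, 95.0]
grip_width: 0.533
grasp_force: 47.8
```

>>> jog_arm([
  [0,0,0,0,0.53],
  [0,0,0,0,0],
  [0,0,0,0,0],
  [0,0,0,0,0],
  [0,0,0,0,0],
  [0,0,0,0,0],
], newtons=100)

```text
time_s: 12.02
eef_pos: [0.4701, 0.0192, 0.1168]
orientation: [0.168, 3.136, -0.0]
contact_force: [-6.8, -0.2, 30.5]
grip_width: 0.259
grasp_force: 118.9
```

I pressed about 8 mm too deep because of a sign slip, and the finger touched the lever's pin. I'll open, rise to about 0.122 and regrip.

>>> jog_arm([
  [0,0,-0.004,0,0.5],
  [0,0,-0.008,0,0.5],
  [0,0,-0.008,0,0.5],
])

```text
time_s: 12.27
eef_pos: [0.4696, 0.0187, 0.123]
orientation: [0.169, 3.136, 0.0]
contact_force: [-0.3, 0.3, -1.3]
grip_width: 0.494
grasp_force: 0.0
```

```bash
python3 - <<'E'
from h import *
s=sense();print(s['eef_pos'],s['contact_force'],s['grip_width'])
a=snap('top');b=snap('side')
for c,(x0,x1,y0,y1),h,w in((b,(270,345,220,285),(0,170,70),(8,255,255)),(a,(320,375,235,305),(0,170,70),(8,255,255)),(b,(290,350,210,285),(20,150,100),(32,255,255))):
    m=cv2.inRange(cv2.cvtColor(c['color'],cv2.COLOR_RGB2HSV),h,w)[y0:y1,x0:x1]
    n,l,st,ce=cv2.connectedComponentsWithStats(m)
    for i in range(1,n):
        if st[i,4]>12: print(ce[i]+[x0,y0],st[i]+[x0,y0,0,0,0])
E
```

```text
[0.4695941  0.01870079 0.12299788] [-0.30709759  0.32848685 -1.27181265] 0.49365274420312033
[317.78481013 231.6835443 ] [311 227  15  11  79]
```

Contact force is clear. The catch is still back, with its yellow at (318,232) in the side view. I'll close at this height.

>>> jog_arm([
  [0,0,0,0,0],
  [0,0,0,0,0],
  [0,0,0,0,0],
  [0,0,0,0,0],
  [0,0,0,0,0],
], newtons=100)

```text
time_s: 12.78
eef_pos: [0.4692, 0.0192, 0.1224]
orientation: [-0.169, -3.136, -0.0]
contact_force: [-1.8, 2.1, 5.9]
grip_width: 0.258
grasp_force: 97.5
```

>>> jog_arm([
  [0.003,0,-0.001,0,0],
  [0.006,0,-0.001,0,0],
  [0.01,0,-0.001,0,0],
  [0.013,0,-0.001,0,0],
  [0.016,0,-0.001,0,0],
])

```text
time_s: 13.2
eef_pos: [0.4573, 0.0204, 0.124]
orientation: [0.169, 3.129, 0.002]
contact_force: [11.1, -0.4, -4.6]
grip_width: 0.261
grasp_force: 98.4
```

>>> jog_arm([
  [0.003,0,0,0,0],
  [0.006,0,0,0,0],
  [0.01,0,0.001,0,0],
  [0.013,0,0.001,0,0],
  [0.016,0,0.002,0,0],
  [0.019,0,0.003,0,0],
])

```text
time_s: 13.7
eef_pos: [0.4348, 0.0229, 0.1206]
orientation: [0.168, 3.136, 0.0]
contact_force: [0.2, -0.1, -0.3]
grip_width: -0.0
grasp_force: 0.0
```

The fingers slipped again: the rounded knob slides out of a sideways grip when pulled. I'll turn the gripper a quarter turn so that one finger sits behind the knob and pulls it positively.

>>> jog_arm([
  [0,0,-0.035,0,0],
  [0,0,-0.07,0,0.2],
  [-0.0355,-0.004,-0.07,0.8,0.44],
  [-0.0355,-0.004,-0.07,0.8,0.44],
  [-0.0355,-0.004,-0.07,0.8,0.44],
  [-0.0355,-0.004,-0.07,0.8,0.44],
  [-0.0355,-0.004,-0.07,0.8,0.44],
  [-0.0355,-0.004,-0.07,0.8,0.44],
], newtons=40)

```text
time_s: 14.37
eef_pos: [0.4683, 0.0141, 0.1897]
orientation: [-1.315, -2.851, 0.002]
contact_force: [0.1, -0.6, -0.7]
grip_width: 0.443
grasp_force: 0.0
```

>>> jog_arm([
  [0,0,0,0.82,0.44],
  [0,0,0,0.82,0.44],
  [0,0,0,0.82,0.44],
  [0,0,0,0.82,0.44],
  [0,0,0,0.82,0.44],
  [0,0,0,0.82,0.44],
  [0,0,0,0.82,0.44],
  [0,0,0,0.82,0.44],
])

```text
time_s: 15.03
eef_pos: [0.4684, 0.0143, 0.1897]
orientation: [-2.339, -2.096, 0.003]
contact_force: [0.6, -0.1, -0.3]
grip_width: 0.437
grasp_force: 0.0
```

```bash
python3 - <<'E'
from h import *
from scipy.spatial.transform import Rotation as R
s=sense();print(s['eef_pos'],s['contact_force'],s['grip_width'],s['joint_positions'][6]);print(R.from_rotvec(s['orientation']).as_matrix().round(3))
b=snap('side')
for h,w in(((0,170,70),(8,255,255)),((20,150,100),(32,255,255))):
    m=cv2.inRange(cv2.cvtColor(b['color'],cv2.COLOR_RGB2HSV),h,w)[210:285,275:345]
    n,l,st,ce=cv2.connectedComponentsWithStats(m)
    for i in range(1,n):
        if st[i,4]>12: print(ce[i]+[275,210],st[i]+[275,210,0,0,0])
E
```

```text
[0.46836011 0.01432007 0.18972494] [ 0.63594351 -0.08302476 -0.27666606] 0.4371492899812194 -0.21523410279427668
[[ 0.109  0.994 -0.002]
 [ 0.994 -0.109 -0.001]
 [-0.001 -0.002 -1.   ]]
[301.45   252.2375] [297 248  10  10  80]
[319.         231.11864407] [315 226  10  11  59]
```

>>> jog_arm([
  [0,0.001,0.02,0,0.44],
  [0,0.001,0.035,0,0.44],
  [0,0.001,0.042,0,0.44],
  [0,0.001,0.048,0,0.44],
  [0,0.001,0.048,0,0.44],
])

```text
time_s: 15.5
eef_pos: [0.4697, 0.0144, 0.1414]
orientation: [-2.335, -2.1, 0.003]
contact_force: [-0.5, 0.0, 0.1]
grip_width: 0.441
grasp_force: 0.0
```

No contact, so I'll go down the last 11 mm and grip.

>>> jog_arm([
  [0,0,0.006,0,0.44],
  [0,0,0.011,0,0.44],
  [0,0,0.011,0,0.44],
  [0,0,0.011,0,0],
  [0,0,0.011,0,0],
  [0,0,0.011,0,0],
  [0,0,0.011,0,0],
], newtons=40)

```text
time_s: 16.08
eef_pos: [0.4694, 0.0146, 0.1315]
orientation: [-2.336, -2.099, 0.003]
contact_force: [-4.5, 1.6, 6.8]
grip_width: 0.277
grasp_force: 39.1
```

>>> jog_arm([
  [0,-0.004,0,0,0],
  [0,-0.008,-0.001,0,0],
  [0,-0.012,-0.001,0,0],
  [0,-0.016,-0.001,0,0],
  [0,-0.02,-0.001,0,0],
  [0,-0.024,-0.001,0,0],
])

```text
time_s: 16.58
eef_pos: [0.4541, 0.0165, 0.1351]
orientation: [2.331, 2.091, 0.019]
contact_force: [11.7, -4.3, 8.2]
grip_width: 0.273
grasp_force: 40.0
```

```bash
cat > k.py <<'E'
from h import *
s=sense();print(s['eef_pos'].round(4),s['contact_force'].round(1),s['wrist_torque'].round(2),s['grip_width'])
b=snap('side');a=snap('top')
for c,h,w,r in((b,(0,170,70),(8,255,255),(275,345,210,285)),(b,(20,150,100),(32,255,255),(275,345,210,285)),(a,(20,150,100),(32,255,255),(315,345,225,300)),(a,(0,170,70),(8,255,255),(335,375,250,310))):
    m=cv2.inRange(cv2.cvtColor(c['color'],cv2.COLOR_RGB2HSV),h,w)[r[2]:r[3],r[0]:r[1]]
    n,l,st,ce=cv2.connectedComponentsWithStats(m)
    for i in range(1,n):
        if st[i,4]>12: print(h[0],ce[i]+[r[0],r[2]],st[i]+[r[0],r[2],0,0,0])
X=np.array([np.cos(-.1),np.sin(-.1),0])
for t in np.arange(0,.76,.15):
    p=np.array([.469,.0182,.1232])-X*.066*(np.sin(t-.2)+.1987)+[0,0,.066*(np.cos(t-.2)-.98)]
    print(round(t,2),p.round(4),proj(b,p).round(1))
E
python3 k.py
```

```text
[0.4541 0.0165 0.1351] [11.7 -4.3  8.2] [-0.94 -3.02 -0.22] 0.2727145843404245
0 [295.375 252.5  ] [291 248  10  10  80]
20 [329.28333333 248.18333333] [327 241   6  16  60]
0.0 [0.469  0.0182 0.1232] [301.2 252.2]
0.15 [0.4592 0.0192 0.1244] [297.2 252.2]
0.3 [0.4494 0.0202 0.1242] [293.3 252.7]
0.45 [0.4397 0.0211 0.1225] [289.4 253.6]
0.6 [0.4304 0.0221 0.1193] [285.7 255. ]
0.75 [0.4216 0.023  0.1148] [282.3 256.6]
```

The lever follows: the knob pixel matches about 0.22 rad. The extra resistance is grip friction on the turning ball, so I'll loosen to a cage and pull with the rear finger.

>>> jog_arm([
  [0,0,0.001,0,0.31],
  [0,0,0.001,0,0.31],
  [0,-0.004,0.001,0,0.31],
  [0,-0.008,0.002,0,0.31],
  [0,-0.012,0.003,0,0.31],
  [0,-0.015,0.004,0,0.31],
], newtons=20)

```text
time_s: 17.18
eef_pos: [0.4355, 0.0189, 0.1299]
orientation: [2.333, 2.095, 0.011]
contact_force: [5.6, -0.5, 3.9]
grip_width: 0.309
grasp_force: 2.9
```

```bash
python3 k.py|head -4
```

```text
[0.4355 0.0189 0.1299] [ 5.6 -0.5  3.9] [-0.19 -1.26 -0.08] 0.30943442942752714
0 [288.08333333 254.26190476] [283 250  11  10  84]
20 [318.58333333 231.48611111] [313 226  13  11  72]
20 [329.15789474 248.40350877] [327 241   5  16  57]
```

>>> jog_arm([
  [0,-0.004,0.001,0,0.31],
  [0,-0.008,0.002,0,0.31],
  [0,-0.012,0.003,0,0.31],
  [0,-0.016,0.003,0,0.31],
  [0,-0.018,0.003,0,0.31],
  [0,-0.018,0.003,0,0.31],
])

```text
time_s: 17.78
eef_pos: [0.4207, 0.0207, 0.1269]
orientation: [2.331, 2.093, 0.018]
contact_force: [16.0, -1.8, -10.4]
grip_width: 0.311
grasp_force: 8.2
```

```bash
python3 k.py|head -4
```

```text
[0.4207 0.0207 0.1269] [ 16.   -1.8 -10.4] [-0.48 -3.33 -0.06] 0.31105651310870175
0 [282.57317073 256.59756098] [278 252  10  10  82]
20 [317.98765432 231.40740741] [311 226  15  12  81]
20 [329.16949153 248.15254237] [327 241   5  16  59]
```

The lever is at its end: the knob is at (282.6,256.6) against a predicted (282.3,256.6), and the force has risen against the stop. I'll close gently to hold it.

>>> jog_arm([
  [0,-0.001,0,0,0.2],
  [0,-0.002,0,0,0.2],
  [0,-0.002,0,0,0.2],
  [0,-0.002,0,0,0.2],
  [0,-0.002,0,0,0.2],
  [0,-0.002,0,0,0.2],
  [0,-0.002,0,0,0.2],
  [0,-0.002,0,0,0.2],
], newtons=30)

```text
time_s: 18.55
eef_pos: [0.4213, 0.0207, 0.1272]
orientation: [2.329, 2.09, 0.024]
contact_force: [23.5, -3.7, -17.2]
grip_width: 0.279
grasp_force: 30.5
```

```bash
python3 k.py|head -4; python3 - <<'E'
from h import *
b=snap('side');u,v=388,199   # lid knob expected at stop: crop3 (505,235)
m=b['color'][185:215,375:405].max(2)<50
n,l,st,ce=cv2.connectedComponentsWithStats(m.astype(np.uint8));i=1+np.argmax(st[1:,4]);print('lidknob',ce[i]+[375,185],st[i,4])
E
```

```text
[0.4213 0.0207 0.1272] [ 23.5  -3.7 -17.2] [-0.78 -4.57 -0.14] 0.2793220747187253
0 [282.46341463 256.64634146] [278 252  10  10  82]
20 [317.76923077 231.55128205] [311 226  14  12  78]
20 [329.11864407 248.30508475] [327 241   5  16  59]
lidknob [389.32323232 199.15151515] 99
```

The lever is gripped and held on its stop, the lid knob is at its 1.75 rad pixel, and the catch is still back. I'll hand the job in.

```bash
python3 -c "
from station import finish_job
print(finish_job())"
```

```text
the job is handed in; nothing more can be done
None
```

The job is handed in at about 19 s of the 64 s limit: the lid is open on its stop, the catch is flipped back, and the red lever is gripped and held fully pulled; I didn't check the bystanders or gauge needle at the end, two lever grips slipped, one briefly pressed a fingertip on something in the unit, probably the lever's pin (about 95 N at the wrist), and I viewed 11 pictures against the limit of 10.

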